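Sweep the lens blocks into the catch bay

ROBOT

A 7-joint arm with a two-finger parallel gripper is mounted at the origin on the work surface. World frame = base frame: x ahead of the robot, y to its left, z up, the work surface at z = 0. Lengths are in m, angles in rad, forces in N, time in s.
With the tool pointing down it reaches from about 0.4 to 0.875 m from the base axis. Payload 19.3 kg.
Tool frame: the origin (TCP) lies midway between the tips of the shut fingers; the grasp point (between the pads) lies 19 mm behind it (env.tcp_to_grasp is the distance from the TCP to the grasp point, in m); x points along the fingers, z is the direction in which the jaws open and shut, and the axes are right-handed (so a half turn about x gives the same grasp; the last joint's range is limited). The gripper opens to 85 mm and grips with 20 to 120 N. Pads are 22 mm wide; open, the fingers measure 114 mm over their backs; the gripper's body (76 mm by 85 mm) begins 54 mm behind the grasp point. The pads swing forward as they close: fully open they stand 13 mm farther back than shut.
Start: joints at [-1.342, 0.521, -0.036, 1.599, 0.021, 1.021, -0.113], TCP at [0.184, 0.597, 0.194] pointing down, gripper open.
Joint ranges: [-2.91, 2.91], [-0.3, 2.13], [-1.5, 1.42], [0.17, 2.43], [-1.26, 4.41], [0.16, 1.93], [-2.52, 2.52]. Speed limits (rad/s): [1.89, 1.89, 2.39, 2.39, 3.01, 3.01, 3.01].

INTERFACE

Orientations are given as a rotation vector (axis times angle).
In Python, from bench import env, vision gives the robot as it stands. The module is installed in compiled form; this text tells all that it offers.
- The arm moves only by the tool arm_command, never from a script. Its argument "moves" is a list of rows, each an object of numbers: "dx", "dy", "dz": the shift along the world's x, y, z in mm; "twist": the turn about the world's z in rad; "claw": the finger opening in mm, from 0 to 85.4. In form: [{"dx": .., "dy": .., "dz": .., "twist": .., "claw": ..}, ...]. A call has 1 to 12 rows; each row is the pose to reach, as a shift and turn from the pose commanded when the call began; what a row does not reach only later rows make up. A row lasts 1/8 s, in which the tool goes at most 62.5 mm and 10.7 degrees, less where a joint would pass 70% of its speed; a pose out of reach is approached as far as the arm can. A call with a gripper value outside its range is refused whole. The fingers move at their own pace and stop on an object; "squeeze" is the grip in N (left out, the last holds). Time passes only in rows, so rows that repeat a pose let the fingers close. It gives the time, the measured TCP pose, the force and the opening at its end, in the units of the state.
- env.sense(): the state, without advancing time (a new reading comes with each control period).
- vision.read_camera(name): name is "side" or "top" or "wrist"; returns the picture (400x640x3 uint8, blue, green, red); there is no depth.
- vision.get_calibration(name): a dict with "fovy" (degrees; the focal length in pixels is half the picture's height over the tangent of half this angle, whatever the lens; pixels are square), "cx", "cy" (the principal point, pixels), "k1" (the pictures are not rectified: a ray, as slopes to the right and down, at radius r is drawn at 1 + k1 r^2 times it, then the intrinsics apply), "cam_to_world" (4x4, takes a point from camera to world coordinates). Camera axes: x right, y up, looking along -z (the intrinsics and any distortion apply to the point x, -y, -z); pixel columns grow to the right and rows downward; lengths in m; the calibration is good to about 2 mm. A picture is of the moment at which its call begins: read the wrist's pose just before it. get_calibration takes no time and is no camera call; for the wrist camera it gives the pose at the moment of the call.
- env.sign_off(): hands the job in, once; it reports no verdict.
The state is a dict: "t": time; "joints": joint angles; "qvel": joint speeds; "joint_efforts": joint torques, N m; "tool_pos": TCP position; "tool_rot": TCP orientation; "force": force on the tool from outside, world axes, zero at the start; "torque": the same for the moment, N m; "width": finger opening in m.
Only numpy, scipy, OpenCV 4.12 (cv2) and the standard library are available. Lean on these libraries where they do the work, as an engineer would, in place of code of your own. Each camera call takes 0.05 s, during which the arm holds its last target.

TASK

Clear the bench in the optics workshop: with your fingertips, sweep the three loose round black lens blocks along the bench, in through the open side of the dark steel catch bay, until each lies flat and wholly inside. Push them steadily: do not pick them up, tip them or flick them, and leave everything else on the bench, the square black pad too, where it is.

Things in the scene. Friction and masses are not known exactly. Their poses are not given: they have to be found in the camera images.
- bay: catch bay screwed to the bench: a U of dark steel bar 10 mm thick, 25 mm high, no floor (the bench runs on inside, no step). Inner area 170 mm wide (its x) by 120 mm deep (its y); origin at the middle of it on the bench, z up. Mouth = open side at its y = -60 mm, 170 mm wide; closed back at y = +60, side bars at x = -85 and +85 (inner faces). Turned up to 20 degrees; mouth faces roughly -y
- block_a: loose black plastic lens block: round puck 40 mm in diameter, 12 mm high, with a boss 20 mm in diameter and 5 mm high on top (17 mm in all), about 60 g, standing flat on the bench; origin at the centre of its underside, z up. The three are alike; pushed, they slide, and stop where the push stops
- block_b: loose black plastic lens block: round puck 40 mm in diameter, 12 mm high, with a boss 20 mm in diameter and 5 mm high on top (17 mm in all), about 60 g, standing flat on the bench; origin at the centre of its underside, z up. The three are alike; pushed, they slide, and stop where the push stops
- block_c: loose black plastic lens block: round puck 40 mm in diameter, 12 mm high, with a boss 20 mm in diameter and 5 mm high on top (17 mm in all), about 60 g, standing flat on the bench; origin at the centre of its underside, z up. The three are alike; pushed, they slide, and stop where the push stops
- square_pad: bystander: loose black plastic square pad, 26 x 26 mm, 16 mm high; origin at the centre of its underside
- screw_jar: bystander: small loose amber jar with a bare metal cap, 28 mm in diameter, 36 mm high; origin at the centre of its underside
- brass_cup: bystander: small loose brass suction-cup holder, waisted, 26 mm in diameter, 30 mm high; origin at the centre of its underside
- lens_holder: bystander: flat loose black ring with two lugs and a tab, 6 mm thick; ring 74 mm across, about 150 mm long in all with the tab along its own +x; lies beyond the bay; origin at the ring's centre, underside
- screwdriver: bystander: loose screwdriver, 160 mm long, lying on the bench near the robot on its left, along its own x

How it is judged:
By the outcome, as a careful person would: the job done as asked, in the order asked, and still so for the second after the job is handed in, with the robot touching nothing.
It also fails if it takes over 72 s, if anything falls off the work surface, if the arm or the gripper's body presses on something with over 40 N, if the wrist force passes 120 N, or if a joint passes its speed limit or range.

## Working session

There is one attempt and no reset: what is moved stays moved. The work goes in short steps, Python scripts to look and compute and a tool call to move; the robot and the scene stay as the last step left them, time stands still between calls to the robot, and variables do not carry over. Pictures are saved under pics/ and viewed, and the job is handed in when it is done.

Besides the shell and the picture viewer there is one more tool, called after ">>>" in YAML: its name, and indented under it one key for each argument. arm_command: Moves the arm, as the interface text tells. Its arguments: {"type":"object","properties":{"moves":{"type":"array","items":{"type":"object","properties":{"dx":{"type":"number"},"dy":{"type":"number"},"dz":{"type":"number"},"twist":{"type":"number"},"claw":{"type":"number"}}}},"squeeze":{"type":"number"}},"required":["moves"]}

```bash
mkdir -p pics; python3 - <<'E'
from bench import env, vision
import cv2
s=env.sense();print({k:s[k] for k in('t','tool_pos','tool_rot','width','force')})
for n in('top','side'):
    cv2.imwrite(f'pics/{n}0.png',vision.read_camera(n))
    c=vision.get_calibration(n);print(n,c)
E
```

```text
{'t': 0.0, 'tool_pos': array([0.18390982, 0.59695025, 0.19343657]), 'tool_rot': array([-0.98705206,  1.33672429,  0.98584525]), 'width': 0.08505542231672239, 'force': array([-0.05666024, -0.55438211,  0.68446091])}
top {'fovy': 46.5211397944667, 'cx': 320.26441583784543, 'cy': 194.5278002738013, 'k1': -0.11197201988924158, 'cam_to_world': array([[-0.00581672,  0.99412125, -0.10811621,  0.39783174],
       [-0.99986335, -0.00745497, -0.01475464,  0.07123766],
       [-0.01547391,  0.10801562,  0.99402876,  1.03776618],
       [ 0.        ,  0.        ,  0.        ,  1.        ]])}
side {'fovy': 50.977385818067845, 'cx': 320.9215977665787, 'cy': 197.10416717289897, 'k1': -0.06274157066955571, 'cam_to_world': array([[ 0.97154918,  0.10191498, -0.21378849,  0.31540773],
       [-0.23641565,  0.4712046 , -0.84974929, -0.70969356],
       [ 0.01413594,  0.87611618,  0.48189274,  0.49267593],
       [ 0.        ,  0.        ,  0.        ,  1.        ]])}
```

View pics/top0.png

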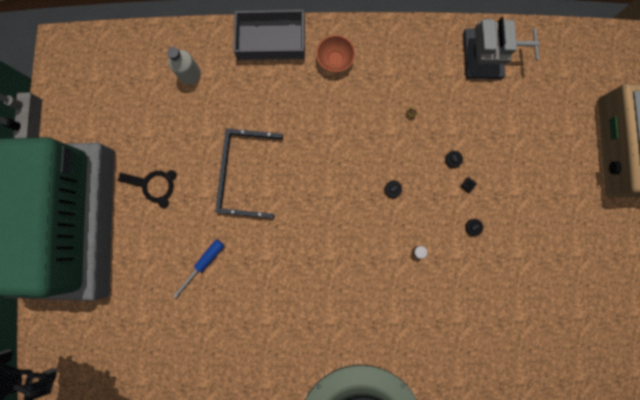

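View pics/side0.png

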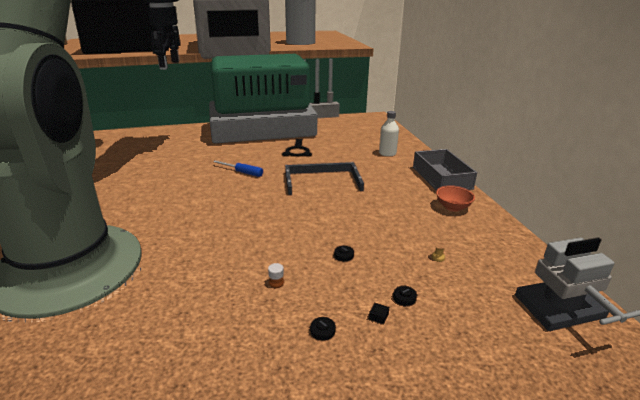

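The top view shows the blocks at about (393,189), (454,159) and (474,228). The pad is at (468,185), the jar at (420,253), the cup at (411,114), and the bay mouth faces right (-y). Next I'll measure them.

```bash
cat > h.py <<'E'
from bench import env, vision
import cv2, numpy as np
def ray(n,px,c=None):
    c=c or vision.get_calibration(n); f=200/np.tan(np.radians(c['fovy'])/2)
    K=np.array([[f,0,c['cx']],[0,f,c['cy']],[0,0,1]]);D=np.array([c['k1'],0,0,0,0])
    u=cv2.undistortPoints(np.array(px,float).reshape(-1,1,2),K,D).reshape(-1,2)
    T=c['cam_to_world'];d=np.c_[u[:,0],-u[:,1],-np.ones(len(u))]@T[:3,:3].T
    return T[:3,3],d
def plane(n,px,z,c=None):
    o,d=ray(n,px,c);return (o+d*((z-o[2])/d[:,2])[:,None])
def blobs(img,thr=50,amin=40,amax=3000):
    m=(img.max(2)<thr).astype(np.uint8)
    k,l,st,ce=cv2.connectedComponentsWithStats(m)
    return m,[(ce[i],st[i]) for i in range(1,k) if amin<st[i][4]<amax]
E
python3 - <<'E'
from h import *
for n in('top','side'):
    im=cv2.imread(f'pics/{n}0.png')
    for t in (55,):
        m,b=blobs(im,t)
        for ce,st in b:
            print(n,t,ce.round(1),st,plane(n,ce,.008).round(4)[0,:2])
im=cv2.imread('pics/top0.png')
cv2.imwrite('pics/crop0.png',cv2.resize(im[90:280,110:310],None,fx=4,fy=3.1*4/3.1)[:600])
cv2.imwrite('pics/crop1.png',cv2.resize(im[95:275,370:500],None,fx=3.3,fy=3.3))
E
```

```text
top 55 [57.2  4.1] [   0    0  170   16 1189] [0.9968 0.7459]
top 55 [618.1   6.7] [557   0  83  19 580] [ 0.9763 -0.6605]
top 55 [265.8  19.6] [236  12  65  37 820] [0.9278 0.2132]
top 55 [501.8  37.8] [498  18  14  37 195] [ 0.8809 -0.3468]
top 55 [479.5  58.8] [ 464   25   44   55 1188] [ 0.827  -0.2886]
top 55 [269.3  55.2] [236  51  68  10 521] [0.8378 0.2036]
top 55 [10.6 97.5] [   0   60   31   79 1482] [0.7557 0.847 ]
top 55 [614.5 145.9] [ 599   90   41  107 2325] [ 0.6195 -0.6056]
top 55 [ 33.8 117.2] [ 28  95  13  43 420] [0.7029 0.7773]
top 55 [240.4 152.3] [220 133  62  75 250] [0.6073 0.2668]
top 55 [104.1 224.1] [  95  146   19  154 2051] [0.4456 0.5811]
top 55 [453.3 159.3] [446 152  16  16 204] [ 0.5875 -0.2144]
top 55 [151.1 184.7] [119 171  57  37 609] [0.5353 0.4721]
top 55 [467.8 184.9] [461 178  14  14 118] [ 0.5292 -0.2451]
top 55 [392.7 189.2] [385 181  16  17 196] [ 0.5207 -0.075 ]
top 55 [473.5 227.4] [466 220  16  16 211] [ 0.4337 -0.2543]
top 55 [361.2 396.9] [340 393  43   7 198] [0.0673 0.0001]
side 55 [232.6  23. ] [ 207   10   52   28 1347] [0.521  3.8
[... 232 characters left out ...]
61] [0.9494 0.2577]
side 55 [427.5 172. ] [413 153  31  37 489] [0.8479 0.2212]
side 55 [327.6 170.4] [289 164  75  27 554] [0.5837 0.2874]
side 55 [287.8 186.5] [285 172   7  23  53] [0.4624 0.2162]
side 55 [582.3 246.6] [564 238  37  18 426] [ 1.0046 -0.1729]
side 55 [343.4 253.3] [333 246  21  16 257] [ 0.5196 -0.083 ]
side 55 [550.  254.9] [545 251  12  10  65] [ 0.9169 -0.1809]
side 55 [569.4 270.9] [562 261  16  21 124] [ 0.9185 -0.2329]
side 55 [554.7 304. ] [ 515  263  100   68 2305] [ 0.8273 -0.3018]
side 55 [404.3 295.7] [393 286  24  20 371] [ 0.5865 -0.2217]
side 55 [378.5 313.3] [368 303  21  21 299] [ 0.5293 -0.2505]
side 55 [322.1 328.5] [309 317  26  24 475] [ 0.4333 -0.2618]
```

```bash
python3 - <<'E'
import cv2
im=cv2.imread('pics/top0.png')
cv2.imwrite('pics/crop2.png',cv2.resize(im[115:235,205:300],None,fx=5,fy=5))
E
```

```text
(no output)
```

View pics/crop2.png

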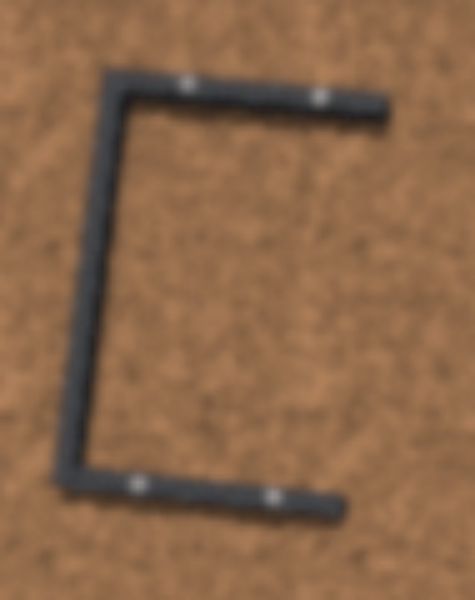

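View pics/crop1.png

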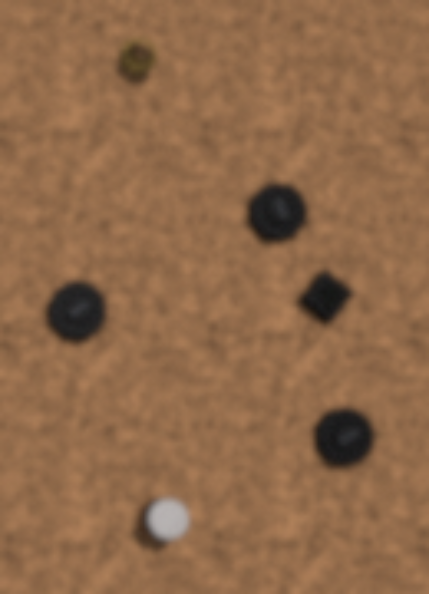

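```bash
python3 - <<'E'
from h import *
P=np.array([[105,72],[57,488],[390,94],[346,522],[188,83],[320,96],[139,484],[274,497]])/5+[205,115]-.5+.1
w=plane('top',P,.025)[:,:2];print(w.round(4))
s=w[4:]
for a,b in((4,5),(6,7)):
    d=w[a]-w[b];print('side dir ang',np.degrees(np.arctan2(d[1],d[0]))-90)
d=w[4:6].mean(0)-w[6:].mean(0);print(np.linalg.norm(d),np.degrees(np.arctan2(d[1],d[0])),'mid screws',w[4:].mean(0))
d=w[0]-w[1];print(np.linalg.norm(d),np.degrees(np.arctan2(d[1],d[0])))
print('jar',plane('top',[[370+167/3.3,95+519/3.3]],.036),'cup',plane('top',[[370+135/3.3,95+62/3.3]],.03),
 'driver tip..',plane('top',[[220,243],[177,296]],.01))
E
```

```text
[[0.6577 0.2981]
 [0.4706 0.316 ]
 [0.6458 0.1695]
 [0.455  0.1881]
 [0.652  0.2604]
 [0.6452 0.2008]
 [0.4722 0.2795]
 [0.4661 0.2198]]
side dir ang -6.506787288827397
side dir ang -5.771333536360231
0.18050298551246538 -6.054189722772509 mid screws [0.55888001 0.24012178]
0.18795631058343332 -5.465337722044758
jar [[ 0.38058867 -0.12841538  0.036     ]] cup [[ 0.68715793 -0.11715519  0.03      ]] driver tip.. [[0.4030971  0.30962525 0.01      ]
 [0.28573202 0.40543222 0.01      ]]
```

```bash
python3 - <<'E'
from h import *
from scipy.spatial.transform import Rotation as R
s=env.sense();M=R.from_rotvec(s['tool_rot']).as_matrix();print(M.round(3),s['tool_pos'],'jaw yaw',np.degrees(np.arctan2(M[1,2],M[0,2])))
c=np.array([.557,.238]);a=np.radians(-6);ex=np.array([np.cos(a),np.sin(a)]);ey=np.array([-np.sin(a),np.cos(a)])
for n,p,t in(('A',(.520,-.077),(0,.03)),('B',(.587,-.216),(.048,.005)),('C',(.4335,-.257),(-.048,.005))):
    T=c+t[0]*ex+t[1]*ey;d=T-p;u=d/np.linalg.norm(d)
    print(n,'target',T.round(4),'dir deg',np.degrees(np.arctan2(u[1],u[0])),'len',np.linalg.norm(d),'tcp pre',(np.array(p)-.06*u).round(4),u.round(3))
E
```

```text
[[-0.    -0.956  0.294]
 [-0.001  0.294  0.956]
 [-1.    -0.    -0.001]] [0.18392518 0.5969621  0.19348462] jaw yaw 72.87697371917788
A target [0.5601 0.2678] dir deg 83.3611436345712 len 0.34716353064645855 tcp pre [ 0.5131 -0.1366] [0.116 0.993]
B target [0.6053 0.238 ] dir deg 87.69660182543396 len 0.45432232970026204 tcp pre [ 0.5846 -0.276 ] [0.04  0.999]
C target [0.5098 0.248 ] dir deg 81.40964626224537 len 0.510719460190427 tcp pre [ 0.4245 -0.3163] [0.149 0.989]
```

>>> arm_command:
  moves:
    - {"dx": 40, "dy": -40, "dz": 0, "twist": -0.12, "claw": 24}
    - {"dx": 80, "dy": -80, "dz": 0, "twist": -0.24, "claw": 24}
    - {"dx": 120, "dy": -120, "dz": 0, "twist": -0.36, "claw": 24}
    - {"dx": 160, "dy": -160, "dz": 0, "twist": -0.48, "claw": 24}
    - {"dx": 200, "dy": -200, "dz": 0, "twist": -0.6, "claw": 24}
    - {"dx": 240, "dy": -245, "dz": 0, "twist": -0.72, "claw": 24}
    - {"dx": 270, "dy": -295, "dz": 0, "twist": -0.85, "claw": 24}
    - {"dx": 300, "dy": -345, "dz": 0, "twist": -1.0, "claw": 24}
    - {"dx": 310, "dy": -400, "dz": 0, "twist": -1.15, "claw": 24}
    - {"dx": 320, "dy": -455, "dz": 0, "twist": -1.3, "claw": 24}
    - {"dx": 329, "dy": -510, "dz": 0, "twist": -1.39, "claw": 24}
    - {"dx": 329, "dy": -565, "dz": 0, "twist": -1.39, "claw": 24}

```text
t: 1.6
tool_pos: [0.5131, 0.0305, 0.1938]
tool_rot: [0.094, 1.569, -0.094]
force: [0.4, -1.0, -1.0]
width: 0.0239
```

>>> arm_command:
  moves:
    - {"dx": 0, "dy": -55}
    - {"dx": 0, "dy": -110}
    - {"dx": 0, "dy": -160}
    - {"dx": 0, "dy": -200}
    - {"dx": 0, "dy": -200}

```text
invalid input at $.moves[0]: expected keys dx, dy, dz, twist, claw
```

```bash
python3 - <<'E'
from h import *
from scipy.spatial.transform import Rotation as R
s=env.sense();M=R.from_rotvec(s['tool_rot']).as_matrix();print(s['t'],s['tool_pos'],s['width'],s['joints'].round(2),'jaw yaw',np.degrees(np.arctan2(M[1,2],M[0,2])))
c=vision.get_calibration('wrist');im=vision.read_camera('wrist');cv2.imwrite('pics/w1.png',im);print(c)
m,b=blobs(im,50,150,30000)
for ce,st in b: print(ce.round(0),st,plane('wrist',ce,.009,c).round(4)[0,:2])
E
```

```text
1.6 [0.51311834 0.03054227 0.19383035] 0.023918232619913382 [-0.51  0.37  0.44  1.91 -0.2   0.9  -0.1 ] jaw yaw -6.840580812102913
{'fovy': 65.28693263528982, 'cx': 321.8243060523441, 'cy': 201.35334189340102, 'k1': -0.027165383507437618, 'cam_to_world': array([[ 9.93021147e-01,  1.11568018e-01,  3.82306055e-02,
         5.22927952e-01],
       [-1.17935923e-01,  9.38444333e-01,  3.24674225e-01,
         1.13981886e-01],
       [ 3.45964513e-04, -3.26917133e-01,  9.45052945e-01,
         3.73499889e-01],
       [ 0.00000000e+00,  0.00000000e+00,  0.00000000e+00,
         1.00000000e+00]])}
[621.  25.] [ 599    0   41   55 1736] [0.8481 0.149 ]
```

View pics/w1.png

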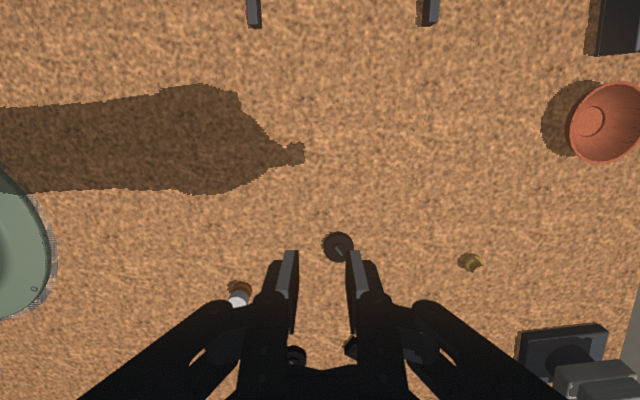

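The wrist view shows block A at about (338,247) and the bay bar ends at about (254,12) and (430,12).

```bash
python3 - <<'E'
from h import *
im=cv2.imread('pics/w1.png');g=im[225:270,310:370].max(2)<75
ys,xs=np.nonzero(g);print(xs.mean()+310,ys.mean()+225,len(xs))
c=vision.get_calibration('wrist')
(x,y),r=cv2.minEnclosingCircle(np.c_[xs,ys].astype(np.float32));print(x+310,y+225,r)
print(plane('wrist',[[338,247],[xs.mean()+310,ys.mean()+225]],.01,c))
print('barend tops',plane('wrist',[[248,24],[260,24],[424,22],[438,22]],.025,c))
cv2.imwrite('pics/w1c.png',cv2.resize(im[0:60,230:460],None,fx=3.4,fy=3.4))
E
```

```text
341.35273159144896 249.64489311163896 842
347.0 253.5 26.9119930267334
[[ 0.52042831 -0.084122    0.01      ]
 [ 0.52436091 -0.08850263  0.01      ]]
barend tops [[0.45812679 0.18078435 0.025     ]
 [0.46999778 0.17923265 0.025     ]
 [0.63228168 0.16115544 0.025     ]
 [0.6462229  0.15956526 0.025     ]]
```

View pics/w1c.png

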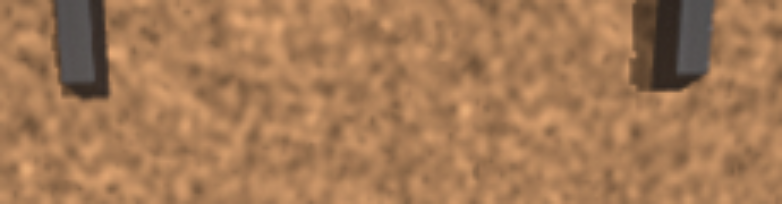

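>>> arm_command:
  moves:
    - {"dx": 0, "dy": -55, "dz": 0, "twist": 0, "claw": 24}
    - {"dx": 0, "dy": -110, "dz": 0, "twist": 0, "claw": 24}
    - {"dx": 0, "dy": -150, "dz": 0, "twist": 0, "claw": 24}
    - {"dx": 0, "dy": -170, "dz": 0, "twist": 0, "claw": 24}
    - {"dx": 0, "dy": -170, "dz": -40, "twist": 0, "claw": 24}
    - {"dx": 0, "dy": -170, "dz": -80, "twist": 0, "claw": 24}
    - {"dx": 0, "dy": -170, "dz": -120, "twist": 0, "claw": 24}
    - {"dx": 0, "dy": -170, "dz": -120, "twist": 0, "claw": 24}

```text
t: 2.65
tool_pos: [0.5113, -0.1374, 0.0721]
tool_rot: [0.093, 1.574, -0.093]
force: [0.2, -0.4, 0.9]
width: 0.0244
```

```bash
python3 - <<'E'
from h import *
s=env.sense();print(s['t'],s['tool_pos'],s['width'],s['force'])
c=vision.get_calibration('wrist');im=vision.read_camera('wrist');cv2.imwrite('pics/w2.png',im)
m,b=blobs(im,60,150,30000)
for ce,st in b: print(ce.round(0),st,plane('wrist',ce,.009,c).round(4)[0,:2])
E
```

```text
2.65 [ 0.5112808  -0.13743848  0.07207132] 0.02436101751626086 [ 0.24376305 -0.44410804  0.87175512]
[417. 274.] [ 395  252   46   43 1331] [ 0.5875 -0.2153]
[623. 325.] [ 600  282   40   85 2459] [ 0.7899 -0.2991]
```

View pics/w2.png

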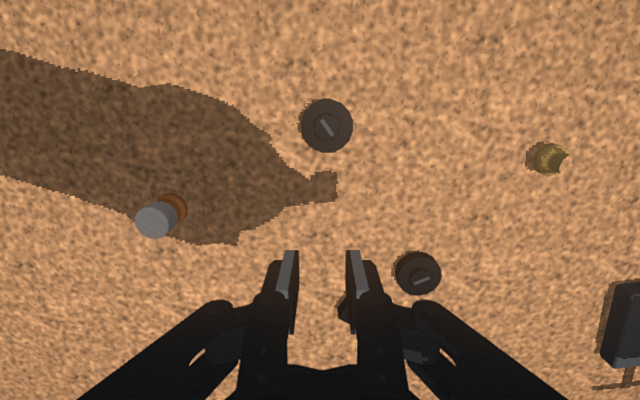

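Wrist view 2 shows A at (326,125), B at (417,273), the jar at (155,219) and the pad partly hidden at (345,308). I'll cross-check the heights and the calibration.

```bash
python3 - <<'E'
from h import *
c=vision.get_calibration('wrist');print(env.sense()['tool_pos'])
im=cv2.imread('pics/w2.png');
hs=cv2.cvtColor(im,cv2.COLOR_BGR2HSV)
m=((hs[...,1]<95)&(hs[...,2]<110)).astype(np.uint8)
k,l,st,ce=cv2.connectedComponentsWithStats(m)
for i in range(1,k):
    if st[i][4]>300:
        print(st[i],ce[i].round(1),plane('wrist',ce[i],.0085,c).round(4)[0,:2])
sd=cv2.imread('pics/side0.png');cv2.imwrite('pics/sc.png',cv2.resize(sd[155:200,275:375],None,fx=8,fy=8))
E
```

```text
[ 0.51243119 -0.13782199  0.0738395 ]
[ 301  100   52   52 2020] [326.8 125.7] [ 0.5232 -0.078 ]
[136 201  41  34 417] [164.2 212.5] [ 0.3783 -0.133 ]
[   79   250   488   150 31517] [322.  353.3] [ 0.4935 -0.2993]
[ 398  258   43   37 1159] [419.3 276.3] [ 0.5918 -0.2205]
[ 600  282   40   87 2715] [623.  327.8] [ 0.7959 -0.3065]
```

View pics/sc.png

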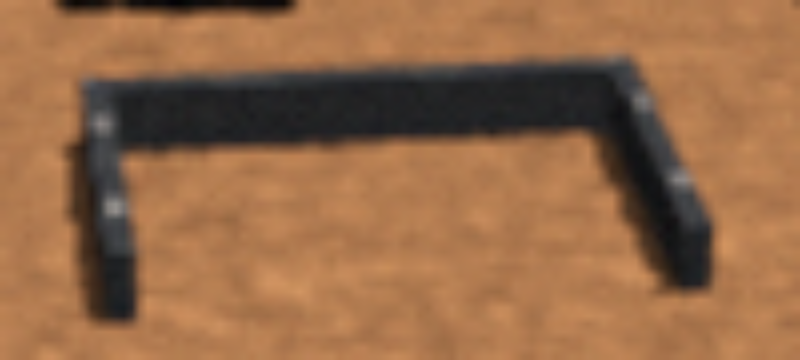

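```bash
python3 - <<'E'
from h import *
w=plane('side',np.array([[102,122],[115,205],[640,100],[680,178]])/8+[275,155]-.44,.025);print(w)
E
```

```text
[[0.47188833 0.27770283 0.025     ]
 [0.46563982 0.21683345 0.025     ]
 [0.65002239 0.2576706  0.025     ]
 [0.64442238 0.19834717 0.025     ]]
```

>>> arm_command:
  moves:
    - {"dx": 2, "dy": 0, "dz": -30, "twist": 0, "claw": 24}
    - {"dx": 2, "dy": 0, "dz": -55, "twist": 0, "claw": 24}
    - {"dx": 2, "dy": 0, "dz": -66, "twist": 0, "claw": 24}
    - {"dx": 2, "dy": 0, "dz": -69, "twist": 0, "claw": 24}
    - {"dx": 2, "dy": 0, "dz": -69, "twist": 0, "claw": 24}
    - {"dx": 3, "dy": 10, "dz": -69, "twist": 0, "claw": 24}
    - {"dx": 4, "dy": 20, "dz": -69, "twist": 0, "claw": 24}
    - {"dx": 4.5, "dy": 25, "dz": -69, "twist": 0, "claw": 24}
    - {"dx": 5, "dy": 30, "dz": -69, "twist": 0, "claw": 24}
    - {"dx": 5.5, "dy": 35, "dz": -69, "twist": 0, "claw": 24}
    - {"dx": 6, "dy": 40, "dz": -69, "twist": 0, "claw": 24}
    - {"dx": 7, "dy": 46, "dz": -69, "twist": 0, "claw": 24}

```text
t: 4.2
tool_pos: [0.52, -0.0915, 0.005]
tool_rot: [0.093, 1.569, -0.093]
force: [-0.5, 0.0, -0.2]
width: 0.0241
```

```bash
python3 - <<'E'
from h import *
s=env.sense();print(s['t'],s['tool_pos'],s['width'],s['force'])
c=vision.get_calibration('wrist');im=vision.read_camera('wrist');cv2.imwrite('pics/w3.png',im)
cv2.imwrite('pics/s3.png',vision.read_camera('side')[180:380,220:500].repeat(2,0).repeat(2,1))
E
```

```text
4.2 [ 0.52002381 -0.09149005  0.00499751] 0.024149645122973597 [-0.50377585  0.04876725 -0.17080477]
```

View pics/w3.png

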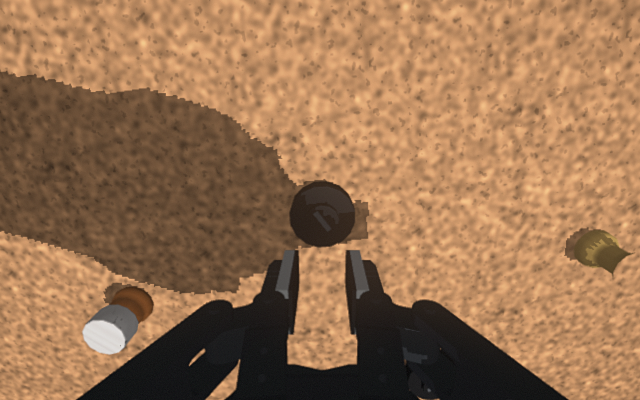

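View pics/s3.png

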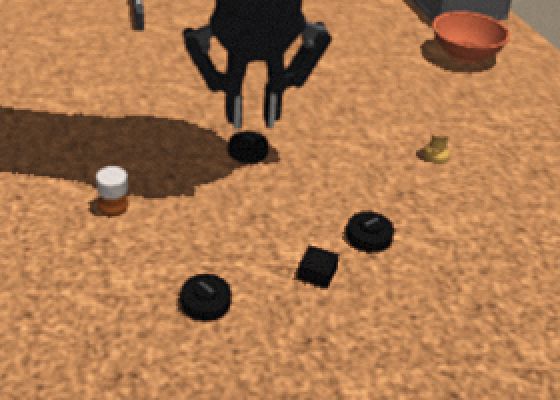

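```bash
python3 - <<'E'
from h import *
def proj(n,P):
    c=vision.get_calibration(n); f=200/np.tan(np.radians(c['fovy'])/2);T=c['cam_to_world']
    p=(np.array(P)-T[:3,3])@T[:3,:3];x,y=p[:,0]/-p[:,2],-p[:,1]/-p[:,2];r=1+c['k1']*(x*x+y*y)
    return np.c_[f*x*r+c['cx'],f*y*r+c['cy']]
tp=env.sense()['tool_pos'];print(tp)
print('side',proj('side',[tp,tp+[0,0,.03],[.5215,-.078,0.006]]),'wrist',proj('wrist',[tp,tp+[0,0,.03],[.5215,-.078,0.006]]),'top',proj('top',[tp]))
cv2.imwrite('pics/s4.png',vision.read_camera('side')[150:350,220:500].repeat(2,0).repeat(2,1))
cv2.imwrite('pics/t4.png',vision.read_camera('top')[100:280,300:500].repeat(3,0).repeat(3,1))
E
```

```text
[ 0.52015102 -0.09090958  0.00493945]
side [[344.73124231 256.90951022]
 [345.40341785 244.09218907]
 [343.53505568 252.45930555]] wrist [[321.86280812 234.03476864]
 [321.88474209 257.57941166]
 [321.61312673 215.55176275]] top [[399.55810713 189.50026385]]
```

View pics/s4.png

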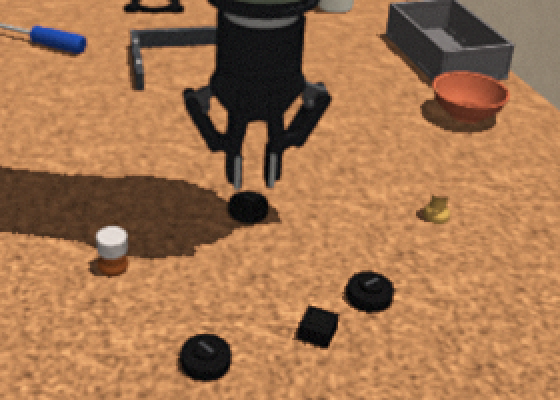

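View pics/t4.png

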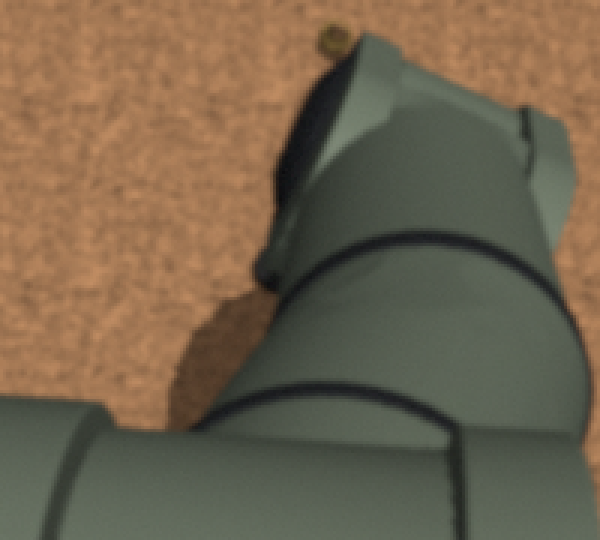

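```bash
python3 - <<'E'
from h import *
im=vision.read_camera('side')[210:270,320:380];cv2.imwrite('pics/s5.png',cv2.resize(im,None,fx=10,fy=10,interpolation=0))
def tri(a,b):
    o1,d1=ray('wrist',[a]);o2,d2=ray('side',[b]);d1=d1[0];d2=d2[0]
    t=np.linalg.lstsq(np.c_[d1,-d2],o2-o1,rcond=None)[0];return o1+t[0]*d1,o2+t[1]*d2
print(tri((286,250),(338.5,242.5)),tri((356,250),(356,242.5)))
E
```

```text
(array([ 0.50180697, -0.08392089,  0.03717955]), array([ 0.5079589 , -0.08592175,  0.03704015])) (array([ 0.53874136, -0.0897143 ,  0.03446504]), array([ 0.54130874, -0.09030162,  0.03493734]))
```

View pics/s5.png

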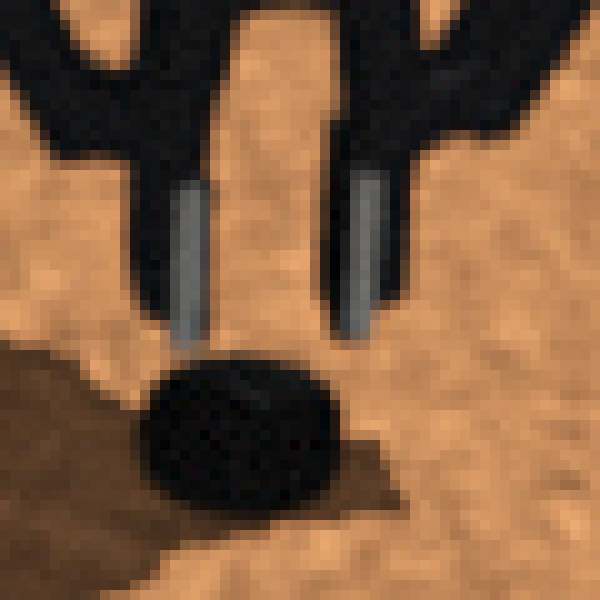

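No contact happened. Both views put the fingertips well above the block, roughly 25 mm higher than the reported TCP suggests. I'll back off and lower in small steps, watching the force and the pictures.

>>> arm_command:
  moves:
    - {"dx": -2, "dy": -20, "dz": 0, "twist": 0, "claw": 24}
    - {"dx": -5, "dy": -46, "dz": 0, "twist": 0, "claw": 24}
    - {"dx": -5, "dy": -46, "dz": 0, "twist": 0, "claw": 24}
    - {"dx": -5, "dy": -46, "dz": -2, "twist": 0, "claw": 24}
    - {"dx": -5, "dy": -46, "dz": -4, "twist": 0, "claw": 24}
    - {"dx": -5, "dy": -46, "dz": -4, "twist": 0, "claw": 24}

```text
t: 5.2
tool_pos: [0.5149, -0.1371, 0.0008]
tool_rot: [0.092, 1.569, -0.092]
force: [0.7, -0.5, 0.7]
width: 0.024
```

```bash
python3 - <<'E'
from h import *
s=env.sense();print(s['t'],s['tool_pos'],s['width'],s['force'])
im=vision.read_camera('side')[210:290,300:380];cv2.imwrite('pics/s6.png',cv2.resize(im,None,fx=7,fy=7,interpolation=0))
E
```

```text
5.2 [ 0.51493867 -0.13714853  0.00075374] 0.02399247123209851 [ 0.67476186 -0.49505277  0.68827612]
```

View pics/s6.png

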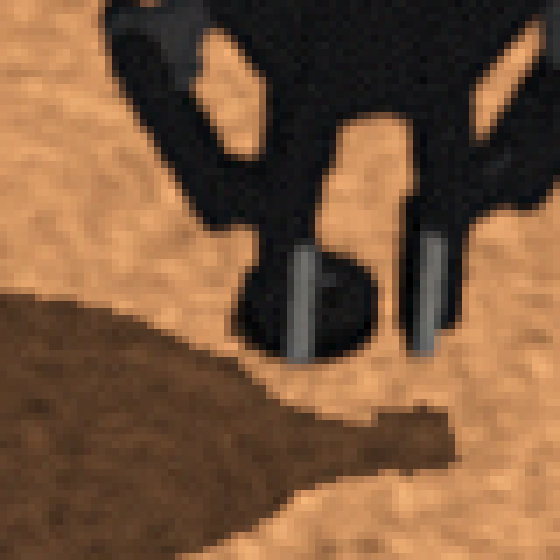

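>>> arm_command:
  moves:
    - {"dx": 0, "dy": 0, "dz": -4, "twist": 0, "claw": 24}
    - {"dx": 0, "dy": 0, "dz": -8, "twist": 0, "claw": 24}
    - {"dx": 0, "dy": 0, "dz": -12, "twist": 0, "claw": 24}
    - {"dx": 0, "dy": 0, "dz": -12, "twist": 0, "claw": 24}

```text
t: 5.75
tool_pos: [0.5148, -0.1377, -0.0114]
tool_rot: [0.093, 1.569, -0.093]
force: [0.4, 0.1, 0.5]
width: 0.0238
```

```bash
python3 - <<'E'
from h import *
s=env.sense();print(s['t'],s['tool_pos'],s['width'],s['force'])
im=vision.read_camera('side')[210:290,300:380];cv2.imwrite('pics/s7.png',cv2.resize(im,None,fx=7,fy=7,interpolation=0))
im=vision.read_camera('wrist');cv2.imwrite('pics/w7.png',im)
E
```

```text
5.75 [ 0.5147782  -0.13771378 -0.01137774] 0.023781818562409435 [0.37198091 0.09467807 0.53179718]
```

View pics/s7.png

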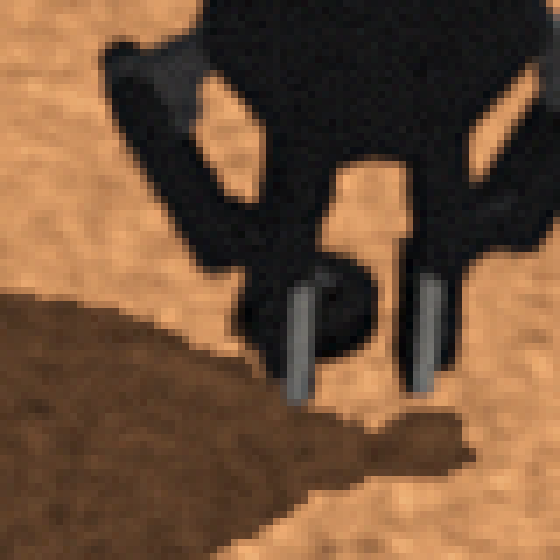

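View pics/w7.png

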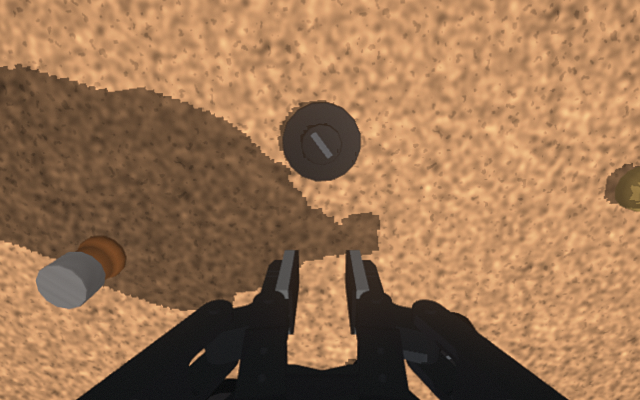

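```bash
python3 - <<'E'
from h import *
for p in((342.0,267.5),(360,265.8)):
    o,d=ray('side',[p]);d=d[0]
    for y in(-.149,-.138,-.127):
        t=(y-o[1])/d[1];print(p,(o+t*d).round(4))
print('shadow tip on bench',plane('side',[(300+465/7,210+435/7)],0))
E
```

```text
(342.0, 267.5) [ 0.4969 -0.149   0.0282]
(342.0, 267.5) [ 0.5005 -0.138   0.0191]
(342.0, 267.5) [ 0.504  -0.127   0.0099]
(360, 265.8) [ 0.5304 -0.149   0.0261]
(360, 265.8) [ 0.5347 -0.138   0.017 ]
(360, 265.8) [ 0.5389 -0.127   0.0078]
shadow tip on bench [[ 5.48174150e-01 -1.38173966e-01 -5.55111512e-17]]
```

>>> arm_command:
  moves:
    - {"dx": 0, "dy": 0, "dz": -4, "twist": 0, "claw": 24}
    - {"dx": 0, "dy": 0, "dz": -8, "twist": 0, "claw": 24}
    - {"dx": 0, "dy": 0, "dz": -12, "twist": 0, "claw": 24}
    - {"dx": 0, "dy": 0, "dz": -12, "twist": 0, "claw": 24}

```text
t: 6.35
tool_pos: [0.5148, -0.1377, -0.0234]
tool_rot: [0.093, 1.569, -0.093]
force: [-0.1, 0.3, 0.3]
width: 0.0237
```

```bash
python3 - <<'E'
from h import *
s=env.sense();print(s['t'],s['tool_pos'],s['width'],s['force'])
im=vision.read_camera('side')[210:290,300:380];cv2.imwrite('pics/s8.png',cv2.resize(im,None,fx=7,fy=7,interpolation=0))
E
```

```text
6.35 [ 0.51478647 -0.13767916 -0.02338033] 0.02365501868712405 [-0.06337208  0.28205222  0.26303785]
```

View pics/s8.png

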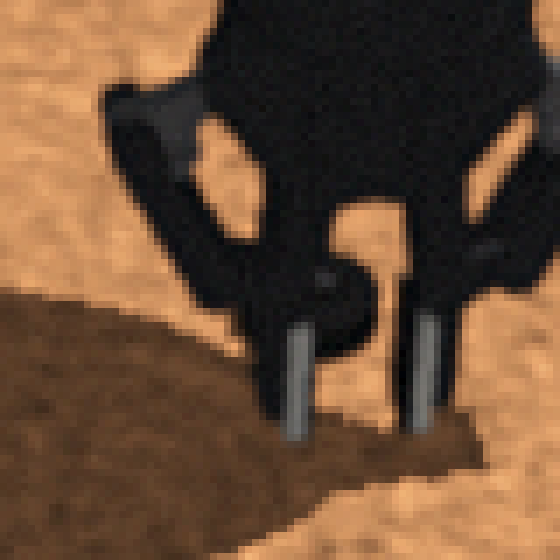

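>>> arm_command:
  moves:
    - {"dx": 0, "dy": 0, "dz": -2, "twist": 0, "claw": 24}
    - {"dx": 0, "dy": 0, "dz": -4, "twist": 0, "claw": 24}
    - {"dx": 0, "dy": 0, "dz": -4, "twist": 0, "claw": 24}

```text
t: 6.78
tool_pos: [0.5149, -0.1377, -0.0271]
tool_rot: [0.093, 1.569, -0.093]
force: [0.7, 0.5, 0.1]
width: 0.0239
```

>>> arm_command:
  moves:
    - {"dx": 0, "dy": 0, "dz": -1, "twist": 0, "claw": 24}
    - {"dx": 0, "dy": 0, "dz": -2, "twist": 0, "claw": 24}
    - {"dx": 0, "dy": 0, "dz": -2, "twist": 0, "claw": 24}

```text
t: 7.15
tool_pos: [0.5149, -0.1377, -0.0291]
tool_rot: [0.093, 1.569, -0.093]
force: [-0.3, 0.1, 1.0]
width: 0.0241
```

```bash
python3 - <<'E'
from h import *
s=env.sense();print(s['t'],s['tool_pos'],s['width'],s['force'])
im=vision.read_camera('side')[210:290,300:380];cv2.imwrite('pics/s9.png',cv2.resize(im,None,fx=7,fy=7,interpolation=0))
im=vision.read_camera('wrist');cv2.imwrite('pics/w9.png',im)
E
```

```text
7.15 [ 0.5149444  -0.13772993 -0.02907874] 0.024079487740787085 [-0.28602634  0.08508371  0.9575643 ]
```

View pics/s9.png

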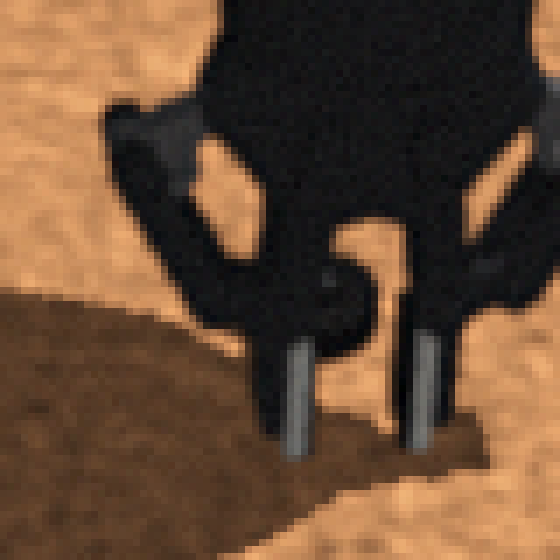

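View pics/w9.png

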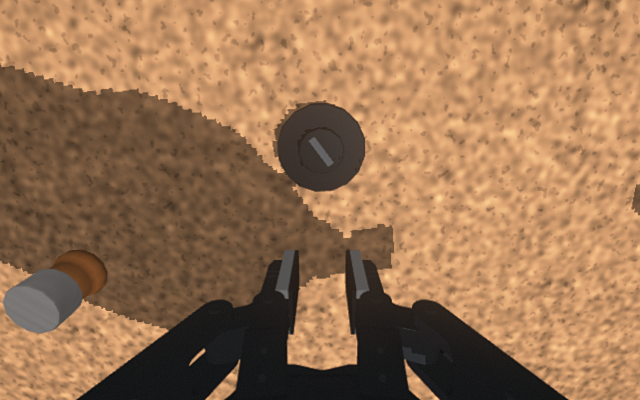

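>>> arm_command:
  moves:
    - {"dx": 0, "dy": 0, "dz": -1, "twist": 0, "claw": 24}
    - {"dx": 0, "dy": 0, "dz": -2, "twist": 0, "claw": 24}
    - {"dx": 0, "dy": 0, "dz": -2, "twist": 0, "claw": 24}

```text
t: 7.62
tool_pos: [0.5149, -0.1377, -0.0311]
tool_rot: [0.093, 1.569, -0.093]
force: [0.1, 0.9, -0.3]
width: 0.0243
```

>>> arm_command:
  moves:
    - {"dx": 0, "dy": 0, "dz": -1, "twist": 0, "claw": 24}
    - {"dx": 0, "dy": 0, "dz": -1.5, "twist": 0, "claw": 24}
    - {"dx": 0, "dy": 0, "dz": -1.5, "twist": 0, "claw": 24}

```text
t: 8.0
tool_pos: [0.515, -0.1377, -0.0325]
tool_rot: [0.093, 1.569, -0.093]
force: [-0.3, -0.9, 0.0]
width: 0.0239
```

>>> arm_command:
  moves:
    - {"dx": 1, "dy": 8, "dz": 0, "twist": 0, "claw": 24}
    - {"dx": 2, "dy": 16, "dz": 0, "twist": 0, "claw": 24}
    - {"dx": 2.5, "dy": 22, "dz": 0, "twist": 0, "claw": 24}
    - {"dx": 3, "dy": 28, "dz": 0, "twist": 0, "claw": 24}
    - {"dx": 3.5, "dy": 34, "dz": 0, "twist": 0, "claw": 24}
    - {"dx": 4.5, "dy": 40, "dz": 0, "twist": 0, "claw": 24}

```text
t: 8.75
tool_pos: [0.5195, -0.0974, -0.0325]
tool_rot: [0.093, 1.569, -0.093]
force: [0.1, -0.7, 0.5]
width: 0.0237
```

```bash
python3 - <<'E'
from h import *
s=env.sense();print(s['t'],s['tool_pos'],s['width'],s['force'])
im=vision.read_camera('side')[200:280,300:380];cv2.imwrite('pics/s10.png',cv2.resize(im,None,fx=7,fy=7,interpolation=0))
im=vision.read_camera('wrist');cv2.imwrite('pics/w10.png',im)
E
```

```text
8.75 [ 0.51954672 -0.09736345 -0.03250955] 0.02374075024423896 [ 0.060876   -0.65869249  0.45617683]
```

View pics/s10.png

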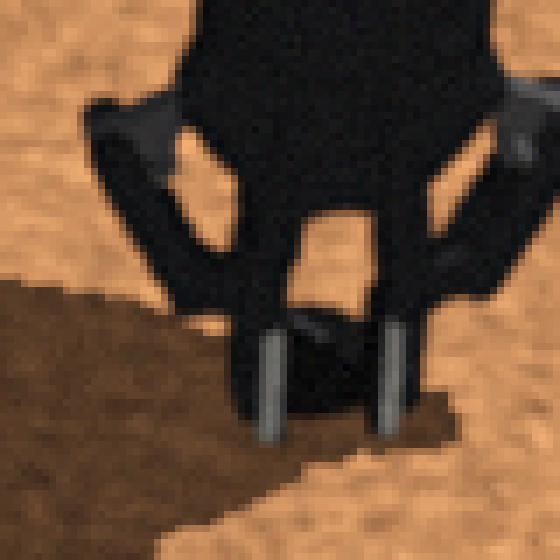

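View pics/w10.png

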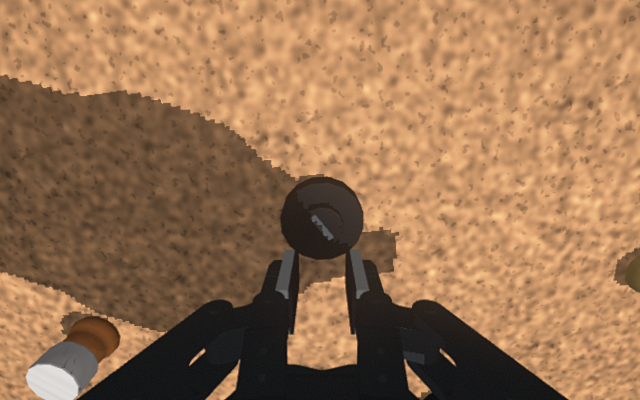

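>>> arm_command:
  moves:
    - {"dx": 0.6, "dy": 5, "dz": 0, "twist": 0, "claw": 24}
    - {"dx": 1.2, "dy": 10, "dz": 0, "twist": 0, "claw": 24}
    - {"dx": 2.0, "dy": 17, "dz": 0, "twist": 0, "claw": 24}
    - {"dx": 3, "dy": 25, "dz": 0, "twist": 0, "claw": 24}
    - {"dx": 4, "dy": 34, "dz": 0, "twist": 0, "claw": 24}
    - {"dx": 5, "dy": 43, "dz": 0, "twist": 0, "claw": 24}
    - {"dx": 6, "dy": 52, "dz": 0, "twist": 0, "claw": 24}
    - {"dx": 7, "dy": 61, "dz": 0, "twist": 0, "claw": 24}
    - {"dx": 8, "dy": 70, "dz": 0, "twist": 0, "claw": 24}
    - {"dx": 9, "dy": 78, "dz": 0, "twist": 0, "claw": 24}
    - {"dx": 10, "dy": 85, "dz": 0, "twist": 0, "claw": 24}
    - {"dx": 10.5, "dy": 90, "dz": 0, "twist": 0, "claw": 24}

```text
t: 10.35
tool_pos: [0.5301, -0.0073, -0.0325]
tool_rot: [0.093, 1.569, -0.093]
force: [-1.0, -0.4, 0.5]
width: 0.024
```

```bash
cat >> h.py <<'E'
def look(k):
    s=env.sense();print(s['t'],s['tool_pos'].round(4),s['width'].round(4),s['force'].round(2))
    c=vision.get_calibration('wrist');im=vision.read_camera('wrist');cv2.imwrite(f'pics/w{k}.png',im)
    return c,im
def puck(im,c,box):
    x0,y0,x1,y1=box;hs=cv2.cvtColor(im,cv2.COLOR_BGR2HSV)[y0:y1,x0:x1]
    m=((hs[...,1]<95)&(hs[...,2]<110)).astype(np.uint8)
    k,l,st,ce=cv2.connectedComponentsWithStats(m);i=1+np.argmax(st[1:,4])
    p=ce[i]+[x0,y0];print('puck px',p.round(1),st[i][2:],plane('wrist',p,.0085,c).round(4)[0,:2])
E
python3 - <<'E'
from h import *
c,im=look(11);puck(im,c,(270,150,370,248))
E
```

```text
Traceback (most recent call last):
  File "h.py", line 16, in look
    s=env.sense();print(s['t'],s['tool_pos'].round(4),s['width'].round(4),s['force'].round(2))
                                                      ^^^^^^^^^^^^^^^^
AttributeError: 'float' object has no attribute 'round'
```

```bash
sed -i "s/s\['width'\].round(4)/round(s['width'],4)/" h.py
python3 - <<'E'
from h import *
c,im=look(11);puck(im,c,(270,150,370,248))
E
```

```text
10.35 [ 0.5301 -0.0073 -0.0325] 0.024 [-1.01 -0.36  0.52]
puck px [323.6 217.8] [  82   65 4049] [0.5341 0.0201]
```

View pics/w11.png

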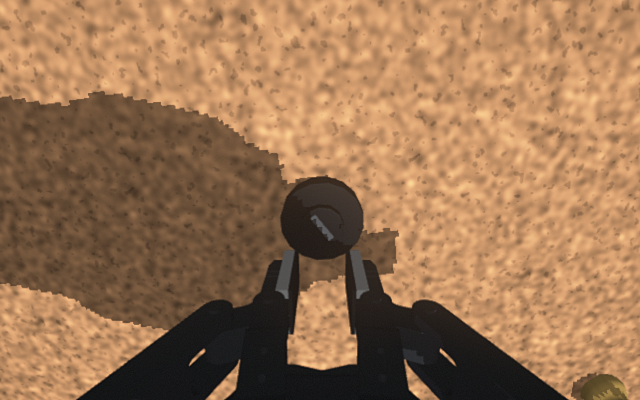

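>>> arm_command:
  moves:
    - {"dx": 0.6, "dy": 5, "dz": 0, "twist": 0, "claw": 24}
    - {"dx": 1.3, "dy": 12, "dz": 0, "twist": 0, "claw": 24}
    - {"dx": 2.3, "dy": 21, "dz": 0, "twist": 0, "claw": 24}
    - {"dx": 3.4, "dy": 31, "dz": 0, "twist": 0, "claw": 24}
    - {"dx": 4.6, "dy": 42, "dz": 0, "twist": 0, "claw": 24}
    - {"dx": 5.8, "dy": 53, "dz": 0, "twist": 0, "claw": 24}
    - {"dx": 7, "dy": 64, "dz": 0, "twist": 0, "claw": 24}
    - {"dx": 8.2, "dy": 75, "dz": 0, "twist": 0, "claw": 24}
    - {"dx": 9.4, "dy": 86, "dz": 0, "twist": 0, "claw": 24}
    - {"dx": 10.6, "dy": 97, "dz": 0, "twist": 0, "claw": 24}
    - {"dx": 11.8, "dy": 107, "dz": 0, "twist": 0, "claw": 24}
    - {"dx": 12.9, "dy": 116, "dz": 0, "twist": 0, "claw": 24}

```text
t: 11.9
tool_pos: [0.543, 0.1089, -0.0325]
tool_rot: [0.093, 1.569, -0.093]
force: [-0.5, -0.6, 0.3]
width: 0.024
```

>>> arm_command:
  moves:
    - {"dx": 1, "dy": 9, "dz": 0, "twist": 0, "claw": 24}
    - {"dx": 2.2, "dy": 20, "dz": 0, "twist": 0, "claw": 24}
    - {"dx": 3.4, "dy": 31, "dz": 0, "twist": 0, "claw": 24}
    - {"dx": 4.6, "dy": 42, "dz": 0, "twist": 0, "claw": 24}
    - {"dx": 5.8, "dy": 53, "dz": 0, "twist": 0, "claw": 24}
    - {"dx": 7, "dy": 64, "dz": 0, "twist": 0, "claw": 24}
    - {"dx": 8.2, "dy": 75, "dz": 0, "twist": 0, "claw": 24}
    - {"dx": 9.4, "dy": 86, "dz": 0, "twist": 0, "claw": 24}
    - {"dx": 10.6, "dy": 97, "dz": 0, "twist": 0, "claw": 24}
    - {"dx": 11.6, "dy": 106, "dz": 0, "twist": 0, "claw": 24}
    - {"dx": 12.4, "dy": 113, "dz": 0, "twist": 0, "claw": 24}
    - {"dx": 13, "dy": 118, "dz": 0, "twist": 0, "claw": 24}

```text
t: 13.4
tool_pos: [0.5559, 0.2267, -0.0325]
tool_rot: [0.093, 1.569, -0.093]
force: [-0.3, -1.0, -0.5]
width: 0.0237
```

```bash

python3 - <<'E'
from h import *
c,im=look(12);puck(im,c,(270,150,370,248))
E
```

```text
13.4 [ 0.5559  0.2267 -0.0325] 0.0237 [-0.3  -1.03 -0.51]
puck px [323.4 217.9] [  82   65 3977] [0.5599 0.254 ]
```

View pics/w12.png

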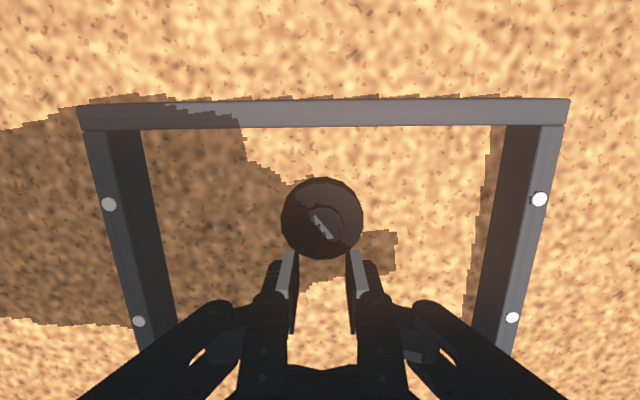

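A sits mid-bay at (322,218), with the back bar at rows 100-128 and the side-bar screws visible.

>>> arm_command:
  moves:
    - {"dx": 0.5, "dy": 4, "dz": 0, "twist": 0, "claw": 24}
    - {"dx": 1.0, "dy": 9, "dz": 0, "twist": 0, "claw": 24}
    - {"dx": 1.3, "dy": 12, "dz": 0, "twist": 0, "claw": 24}
    - {"dx": 1.3, "dy": 12, "dz": 0, "twist": 0, "claw": 24}
    - {"dx": 0, "dy": 2, "dz": 0, "twist": 0, "claw": 24}
    - {"dx": -2, "dy": -18, "dz": 0, "twist": 0, "claw": 24}
    - {"dx": -3, "dy": -28, "dz": 30, "twist": 0, "claw": 24}
    - {"dx": -3, "dy": -28, "dz": 80, "twist": 0, "claw": 24}
    - {"dx": -3, "dy": -28, "dz": 130, "twist": 0, "claw": 24}
    - {"dx": -3, "dy": -28, "dz": 130, "twist": 0, "claw": 24}

```text
t: 14.7
tool_pos: [0.5546, 0.197, 0.1009]
tool_rot: [0.096, 1.564, -0.092]
force: [-0.6, 0.5, -0.5]
width: 0.0239
```

```bash

python3 - <<'E'
from h import *
P=[(109,204),(139,321),(539.5,199),(512.5,317.5)]
c,im=look(13);puck(im,c,(270,100,370,248))
E
```

```text
14.7 [0.5546 0.197  0.1009] 0.0239 [-0.62  0.54 -0.46]
puck px [318.4 116.4] [  46   37 1420] [0.56   0.2629]
```

View pics/w13.png

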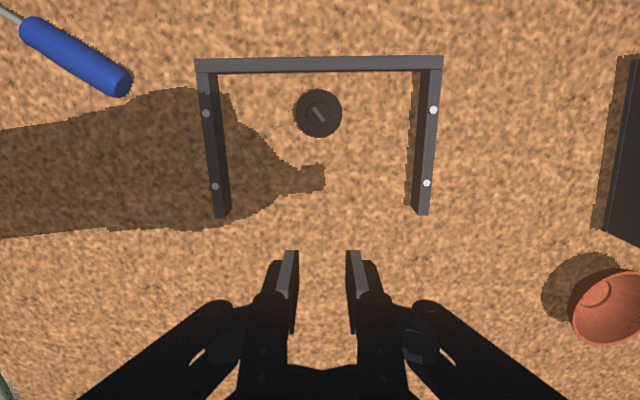

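>>> arm_command:
  moves:
    - {"dx": 2, "dy": -20, "dz": 0, "twist": 0, "claw": 24}
    - {"dx": 4, "dy": -60, "dz": 0, "twist": 0, "claw": 24}
    - {"dx": 8, "dy": -110, "dz": 0, "twist": 0.02, "claw": 24}
    - {"dx": 12, "dy": -160, "dz": 0, "twist": 0.04, "claw": 24}
    - {"dx": 16, "dy": -210, "dz": 0, "twist": 0.06, "claw": 24}
    - {"dx": 20, "dy": -260, "dz": 0, "twist": 0.08, "claw": 24}
    - {"dx": 24, "dy": -310, "dz": 0, "twist": 0.08, "claw": 24}
    - {"dx": 26, "dy": -360, "dz": 0, "twist": 0.08, "claw": 24}
    - {"dx": 28, "dy": -410, "dz": 0, "twist": 0.08, "claw": 24}
    - {"dx": 30, "dy": -450, "dz": 0, "twist": 0.08, "claw": 24}
    - {"dx": 31, "dy": -475, "dz": 0, "twist": 0.08, "claw": 24}
    - {"dx": 31, "dy": -475, "dz": 0, "twist": 0.08, "claw": 24}

```text
t: 16.25
tool_pos: [0.5814, -0.2804, 0.0963]
tool_rot: [0.033, 1.573, -0.034]
force: [-0.9, 1.0, -0.2]
width: 0.0237
```

>>> arm_command:
  moves:
    - {"dx": 0, "dy": 0, "dz": 0, "twist": 0, "claw": 24}

```text
t: 16.38
tool_pos: [0.5829, -0.2767, 0.0966]
tool_rot: [0.031, 1.572, -0.03]
force: [-0.3, 0.1, 0.4]
width: 0.024
```

```bash

python3 - <<'E'
from h import *
c,im=look(14);puck(im,c,(270,80,370,248))
E
```

```text
16.375 [ 0.5829 -0.2767  0.0966] 0.024 [-0.25  0.09  0.43]
puck px [326.7 124.1] [  46   48 1662] [ 0.5891 -0.217 ]
```

View pics/w14.png

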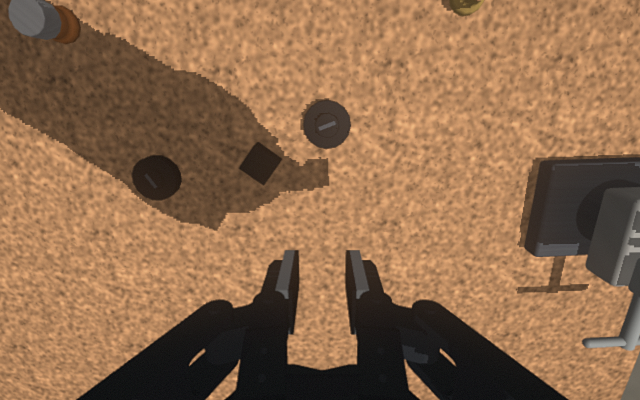

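>>> arm_command:
  moves:
    - {"dx": 2, "dy": 0, "dz": -40, "twist": 0, "claw": 24}
    - {"dx": 3, "dy": 0, "dz": -80, "twist": 0, "claw": 24}
    - {"dx": 3, "dy": 0, "dz": -110, "twist": 0, "claw": 24}
    - {"dx": 3, "dy": 0, "dz": -124, "twist": 0, "claw": 24}
    - {"dx": 3, "dy": 0, "dz": -130, "twist": 0, "claw": 24}
    - {"dx": 3, "dy": 0, "dz": -130, "twist": 0, "claw": 24}
    - {"dx": 3.3, "dy": 8, "dz": -130, "twist": 0, "claw": 24}
    - {"dx": 3.6, "dy": 17, "dz": -130, "twist": 0, "claw": 24}
    - {"dx": 3.9, "dy": 24, "dz": -130, "twist": 0, "claw": 24}
    - {"dx": 4.1, "dy": 29, "dz": -130, "twist": 0, "claw": 24}
    - {"dx": 4.3, "dy": 34, "dz": -130, "twist": 0, "claw": 24}
    - {"dx": 4.5, "dy": 40, "dz": -130, "twist": 0, "claw": 24}

```text
t: 17.92
tool_pos: [0.5884, -0.2366, -0.0325]
tool_rot: [0.03, 1.571, -0.03]
force: [-0.5, -0.3, -0.4]
width: 0.024
```

```bash

python3 - <<'E'
from h import *
c,im=look(15);puck(im,c,(270,150,370,248))
c0=None
E
```

```text
17.925 [ 0.5884 -0.2366 -0.0325] 0.024 [-0.45 -0.35 -0.44]
puck px [324.  218.4] [  83   66 3872] [ 0.5904 -0.2092]
```

View pics/w15.png

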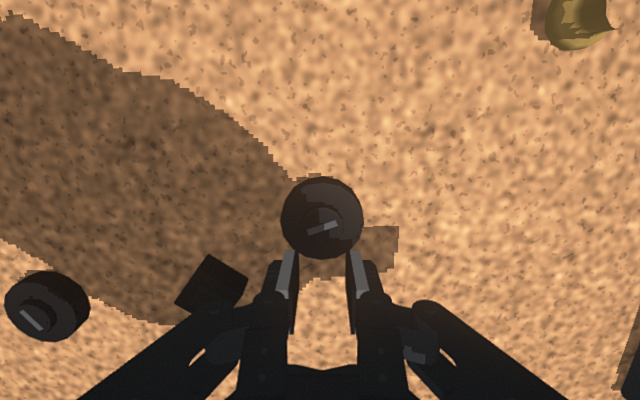

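B is cradled at (322,218), and the pad at (212,288) is clear of the fingers.

>>> arm_command:
  moves:
    - {"dx": 0.2, "dy": 5, "dz": 0, "twist": 0, "claw": 24}
    - {"dx": 0.4, "dy": 12, "dz": 0, "twist": 0, "claw": 24}
    - {"dx": 0.7, "dy": 22, "dz": 0, "twist": 0, "claw": 24}
    - {"dx": 1.1, "dy": 33, "dz": 0, "twist": 0, "claw": 24}
    - {"dx": 1.5, "dy": 45, "dz": 0, "twist": 0, "claw": 24}
    - {"dx": 2, "dy": 57, "dz": 0, "twist": 0, "claw": 24}
    - {"dx": 2.4, "dy": 69, "dz": 0, "twist": 0, "claw": 24}
    - {"dx": 2.8, "dy": 81, "dz": 0, "twist": 0, "claw": 24}
    - {"dx": 3.3, "dy": 93, "dz": 0, "twist": 0, "claw": 24}
    - {"dx": 3.7, "dy": 105, "dz": 0, "twist": 0, "claw": 24}
    - {"dx": 4.1, "dy": 116, "dz": 0, "twist": 0, "claw": 24}
    - {"dx": 4.4, "dy": 126, "dz": 0, "twist": 0, "claw": 24}

```text
t: 19.48
tool_pos: [0.5928, -0.11, -0.0325]
tool_rot: [0.03, 1.571, -0.03]
force: [0.6, -0.1, 0.0]
width: 0.0243
```

>>> arm_command:
  moves:
    - {"dx": 0.3, "dy": 9, "dz": 0, "twist": 0, "claw": 24}
    - {"dx": 0.7, "dy": 20, "dz": 0, "twist": 0, "claw": 24}
    - {"dx": 1.1, "dy": 32, "dz": 0, "twist": 0, "claw": 24}
    - {"dx": 1.5, "dy": 44, "dz": 0, "twist": 0, "claw": 24}
    - {"dx": 2, "dy": 56, "dz": 0, "twist": 0, "claw": 24}
    - {"dx": 2.4, "dy": 68, "dz": 0, "twist": 0, "claw": 24}
    - {"dx": 2.8, "dy": 80, "dz": 0, "twist": 0, "claw": 24}
    - {"dx": 3.2, "dy": 92, "dz": 0, "twist": 0, "claw": 24}
    - {"dx": 3.6, "dy": 104, "dz": 0, "twist": 0, "claw": 24}
    - {"dx": 4.1, "dy": 116, "dz": 0, "twist": 0, "claw": 24}
    - {"dx": 4.4, "dy": 126, "dz": 0, "twist": 0, "claw": 24}
    - {"dx": 4.7, "dy": 135, "dz": 0, "twist": 0, "claw": 24}

```text
t: 20.98
tool_pos: [0.5975, 0.0249, -0.0325]
tool_rot: [0.03, 1.571, -0.03]
force: [-0.1, -0.6, -0.9]
width: 0.0237
```

```bash

python3 - <<'E'
from h import *
c,im=look(16);puck(im,c,(270,150,370,248))
E
```

```text
20.975 [ 0.5975  0.0249 -0.0325] 0.0237 [-0.1  -0.55 -0.94]
puck px [323.2 217.9] [  82   66 4016] [0.5992 0.0525]
```

View pics/w16.png

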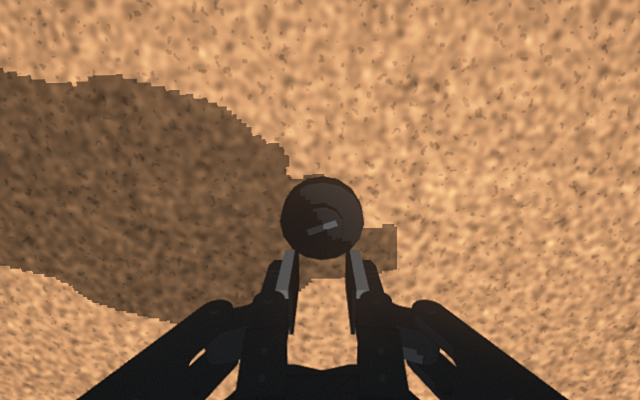

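>>> arm_command:
  moves:
    - {"dx": 0, "dy": 6, "dz": 0, "twist": 0, "claw": 24}
    - {"dx": 0.1, "dy": 14, "dz": 0, "twist": 0, "claw": 24}
    - {"dx": 0.2, "dy": 24, "dz": 0, "twist": 0, "claw": 24}
    - {"dx": 0.3, "dy": 35, "dz": 0, "twist": 0, "claw": 24}
    - {"dx": 0.4, "dy": 46, "dz": 0, "twist": 0, "claw": 24}
    - {"dx": 0.5, "dy": 57, "dz": 0, "twist": 0, "claw": 24}
    - {"dx": 0.6, "dy": 68, "dz": 0, "twist": 0, "claw": 24}
    - {"dx": 0.7, "dy": 79, "dz": 0, "twist": 0, "claw": 24}
    - {"dx": 0.8, "dy": 89, "dz": 0, "twist": 0, "claw": 24}
    - {"dx": 0.9, "dy": 98, "dz": 0, "twist": 0, "claw": 24}
    - {"dx": 1, "dy": 106, "dz": 0, "twist": 0, "claw": 24}
    - {"dx": 1, "dy": 113, "dz": 0, "twist": 0, "claw": 24}

```text
t: 22.52
tool_pos: [0.5985, 0.1377, -0.0325]
tool_rot: [0.03, 1.571, -0.03]
force: [0.9, 0.2, 0.1]
width: 0.0236
```

```bash

python3 - <<'E'
from h import *
c,im=look(17);puck(im,c,(270,150,370,248))
E
```

```text
22.525 [ 0.5985  0.1377 -0.0325] 0.0236 [0.94 0.16 0.07]
puck px [323.5 218.2] [  83   66 4075] [0.6003 0.1652]
```

View pics/w17.png

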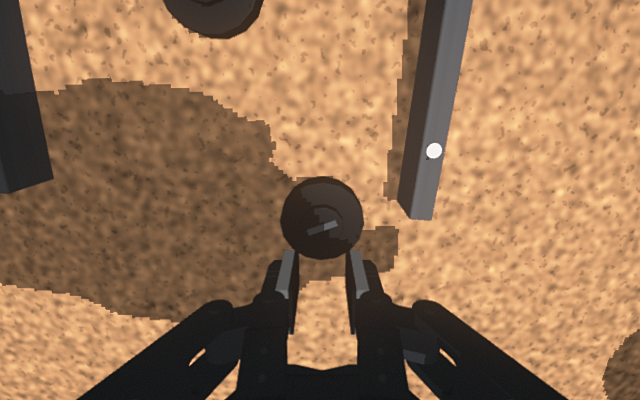

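>>> arm_command:
  moves:
    - {"dx": 0, "dy": 6, "dz": 0, "twist": 0, "claw": 24}
    - {"dx": 0, "dy": 14, "dz": 0, "twist": 0, "claw": 24}
    - {"dx": 0, "dy": 24, "dz": 0, "twist": 0, "claw": 24}
    - {"dx": 0, "dy": 34, "dz": 0, "twist": 0, "claw": 24}
    - {"dx": 0, "dy": 44, "dz": 0, "twist": 0, "claw": 24}
    - {"dx": 0, "dy": 53, "dz": 0, "twist": 0, "claw": 24}
    - {"dx": 0, "dy": 61, "dz": 0, "twist": 0, "claw": 24}
    - {"dx": 0, "dy": 67, "dz": 0, "twist": 0, "claw": 24}
    - {"dx": 0, "dy": 71, "dz": 0, "twist": 0, "claw": 24}
    - {"dx": 0, "dy": 71, "dz": 0, "twist": 0, "claw": 24}
    - {"dx": 0, "dy": 61, "dz": 0, "twist": 0, "claw": 24}
    - {"dx": 0, "dy": 45, "dz": 0, "twist": 0, "claw": 24}

```text
t: 24.08
tool_pos: [0.5985, 0.1811, -0.0325]
tool_rot: [0.03, 1.571, -0.03]
force: [-0.8, -0.9, -0.4]
width: 0.0241
```

```bash

python3 - <<'E'
from h import *
c,im=look(18);puck(im,c,(270,100,370,248))
E
```

```text
24.075 [ 0.5985  0.1811 -0.0325] 0.0241 [-0.75 -0.86 -0.41]
puck px [319.2 161.9] [  89   87 5680] [0.5993 0.236 ]
```

View pics/w18.png

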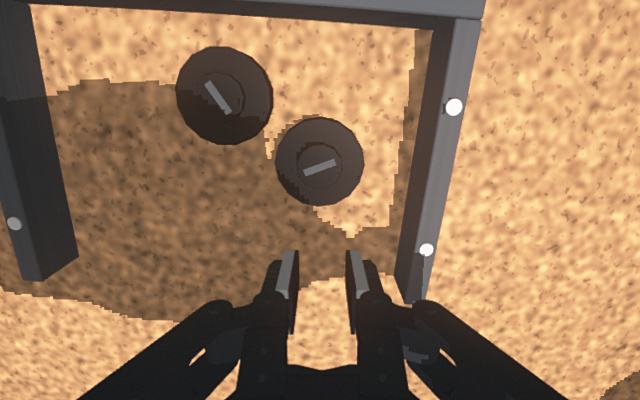

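>>> arm_command:
  moves:
    - {"dx": 0, "dy": -8, "dz": 15, "twist": 0, "claw": 24}
    - {"dx": 0, "dy": -10, "dz": 65, "twist": 0, "claw": 24}
    - {"dx": -5, "dy": -25, "dz": 115, "twist": 0, "claw": 24}
    - {"dx": -20, "dy": -65, "dz": 130, "twist": 0, "claw": 24}
    - {"dx": -38, "dy": -115, "dz": 130, "twist": -0.02, "claw": 24}
    - {"dx": -56, "dy": -165, "dz": 130, "twist": -0.04, "claw": 24}
    - {"dx": -74, "dy": -215, "dz": 130, "twist": -0.06, "claw": 24}
    - {"dx": -92, "dy": -265, "dz": 130, "twist": -0.08, "claw": 24}
    - {"dx": -110, "dy": -315, "dz": 130, "twist": -0.1, "claw": 24}
    - {"dx": -128, "dy": -365, "dz": 130, "twist": -0.12, "claw": 24}
    - {"dx": -146, "dy": -415, "dz": 130, "twist": -0.12, "claw": 24}
    - {"dx": -164, "dy": -465, "dz": 130, "twist": -0.12, "claw": 24}

```text
t: 25.62
tool_pos: [0.4338, -0.2845, 0.0985]
tool_rot: [0.124, 1.566, -0.124]
force: [1.0, 0.5, 0.6]
width: 0.0238
```

>>> arm_command:
  moves:
    - {"dx": -8, "dy": -25, "dz": 0, "twist": 0, "claw": 24}
    - {"dx": -10, "dy": -32, "dz": 0, "twist": 0, "claw": 24}
    - {"dx": -10, "dy": -32, "dz": 0, "twist": 0, "claw": 24}
    - {"dx": -10, "dy": -32, "dz": 0, "twist": 0, "claw": 24}

```text
t: 26.12
tool_pos: [0.4251, -0.3135, 0.0976]
tool_rot: [0.123, 1.567, -0.122]
force: [0.6, -0.5, -0.2]
width: 0.0239
```

```bash

python3 - <<'E'
from h import *
c,im=look(19);puck(im,c,(270,80,370,248))
E
```

```text
26.125 [ 0.4251 -0.3135  0.0976] 0.0239 [ 0.56 -0.54 -0.2 ]
puck px [322.8 127.6] [  46   47 1631] [ 0.4347 -0.2574]
```

View pics/w19.png

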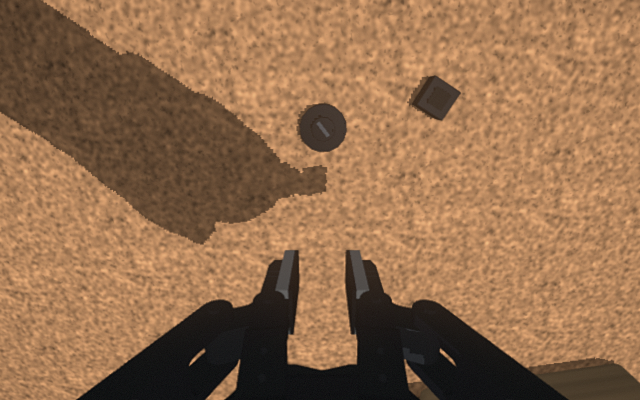

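>>> arm_command:
  moves:
    - {"dx": 1, "dy": 0, "dz": -40, "twist": 0, "claw": 24}
    - {"dx": 1, "dy": 0, "dz": -80, "twist": 0, "claw": 24}
    - {"dx": 1, "dy": 0, "dz": -110, "twist": 0, "claw": 24}
    - {"dx": 1, "dy": 0, "dz": -124, "twist": 0, "claw": 24}
    - {"dx": 1, "dy": 0, "dz": -130, "twist": 0, "claw": 24}
    - {"dx": 1, "dy": 0, "dz": -130, "twist": 0, "claw": 24}
    - {"dx": 2.2, "dy": 8, "dz": -130, "twist": 0, "claw": 24}
    - {"dx": 3.3, "dy": 15, "dz": -130, "twist": 0, "claw": 24}
    - {"dx": 4.4, "dy": 22, "dz": -130, "twist": 0, "claw": 24}
    - {"dx": 5.2, "dy": 27, "dz": -130, "twist": 0, "claw": 24}
    - {"dx": 5.9, "dy": 32, "dz": -130, "twist": 0, "claw": 24}
    - {"dx": 6.9, "dy": 38, "dz": -130, "twist": 0, "claw": 24}

```text
t: 27.68
tool_pos: [0.4314, -0.2765, -0.0325]
tool_rot: [0.124, 1.567, -0.124]
force: [0.3, -0.7, 0.0]
width: 0.0239
```

```bash

python3 - <<'E'
from h import *
c,im=look(20);puck(im,c,(270,150,370,248))
E
```

```text
27.675 [ 0.4314 -0.2765 -0.0325] 0.0239 [ 0.31 -0.68  0.02]
puck px [324.1 217.9] [  82   66 3997] [ 0.4368 -0.2494]
```

View pics/w20.png

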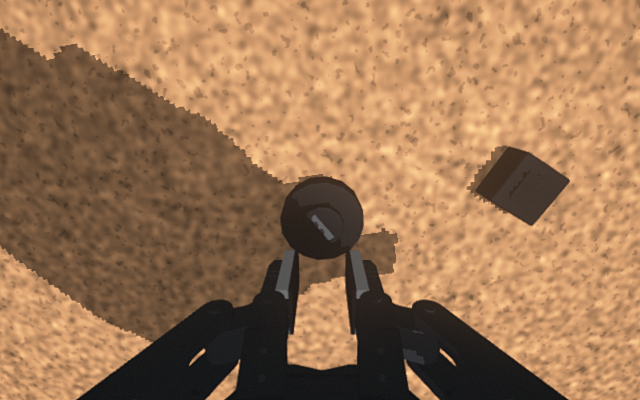

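>>> arm_command:
  moves:
    - {"dx": 0.8, "dy": 5, "dz": 0, "twist": 0, "claw": 24}
    - {"dx": 1.9, "dy": 12, "dz": 0, "twist": 0, "claw": 24}
    - {"dx": 3.4, "dy": 22, "dz": 0, "twist": 0, "claw": 24}
    - {"dx": 5.1, "dy": 33, "dz": 0, "twist": 0, "claw": 24}
    - {"dx": 7, "dy": 45, "dz": 0, "twist": 0, "claw": 24}
    - {"dx": 8.8, "dy": 57, "dz": 0, "twist": 0, "claw": 24}
    - {"dx": 10.7, "dy": 69, "dz": 0, "twist": 0, "claw": 24}
    - {"dx": 12.6, "dy": 81, "dz": 0, "twist": 0, "claw": 24}
    - {"dx": 14.4, "dy": 93, "dz": 0, "twist": 0, "claw": 24}
    - {"dx": 16.3, "dy": 105, "dz": 0, "twist": 0, "claw": 24}
    - {"dx": 18, "dy": 116, "dz": 0, "twist": 0, "claw": 24}
    - {"dx": 19.5, "dy": 126, "dz": 0, "twist": 0, "claw": 24}

```text
t: 29.22
tool_pos: [0.451, -0.15, -0.0325]
tool_rot: [0.124, 1.567, -0.124]
force: [0.6, 0.6, -0.7]
width: 0.0239
```

>>> arm_command:
  moves:
    - {"dx": 1.4, "dy": 9, "dz": 0, "twist": 0, "claw": 24}
    - {"dx": 3.1, "dy": 20, "dz": 0, "twist": 0, "claw": 24}
    - {"dx": 5, "dy": 32, "dz": 0, "twist": 0, "claw": 24}
    - {"dx": 6.8, "dy": 44, "dz": 0, "twist": 0, "claw": 24}
    - {"dx": 8.7, "dy": 56, "dz": 0, "twist": 0, "claw": 24}
    - {"dx": 10.5, "dy": 68, "dz": 0, "twist": 0, "claw": 24}
    - {"dx": 12.4, "dy": 80, "dz": 0, "twist": 0, "claw": 24}
    - {"dx": 14.3, "dy": 92, "dz": 0, "twist": 0, "claw": 24}
    - {"dx": 16.1, "dy": 104, "dz": 0, "twist": 0, "claw": 24}
    - {"dx": 18, "dy": 116, "dz": 0, "twist": 0, "claw": 24}
    - {"dx": 19.5, "dy": 126, "dz": 0, "twist": 0, "claw": 24}
    - {"dx": 20.9, "dy": 135, "dz": 0, "twist": 0, "claw": 24}

```text
t: 30.72
tool_pos: [0.4719, -0.0151, -0.0325]
tool_rot: [0.124, 1.567, -0.124]
force: [-0.5, 0.3, 0.1]
width: 0.0242
```

>>> arm_command:
  moves:
    - {"dx": 1.4, "dy": 9, "dz": 0, "twist": 0, "claw": 24}
    - {"dx": 3.1, "dy": 20, "dz": 0, "twist": 0, "claw": 24}
    - {"dx": 5, "dy": 32, "dz": 0, "twist": 0, "claw": 24}
    - {"dx": 6.8, "dy": 44, "dz": 0, "twist": 0, "claw": 24}
    - {"dx": 8.7, "dy": 56, "dz": 0, "twist": 0, "claw": 24}
    - {"dx": 10.5, "dy": 68, "dz": 0, "twist": 0, "claw": 24}
    - {"dx": 12.4, "dy": 80, "dz": 0, "twist": 0, "claw": 24}
    - {"dx": 14.3, "dy": 92, "dz": 0, "twist": 0, "claw": 24}
    - {"dx": 16.1, "dy": 104, "dz": 0, "twist": 0, "claw": 24}
    - {"dx": 17.8, "dy": 115, "dz": 0, "twist": 0, "claw": 24}
    - {"dx": 19.3, "dy": 125, "dz": 0, "twist": 0, "claw": 24}
    - {"dx": 20.4, "dy": 132, "dz": 0, "twist": 0, "claw": 24}

```text
t: 32.22
tool_pos: [0.4923, 0.117, -0.0325]
tool_rot: [0.124, 1.567, -0.124]
force: [-0.7, -0.6, 0.3]
width: 0.0241
```

```bash

python3 - <<'E'
from h import *
c,im=look(21);puck(im,c,(270,150,370,248))
E
```

```text
32.225 [ 0.4923  0.117  -0.0325] 0.0241 [-0.67 -0.55  0.25]
puck px [323.5 217.8] [  82   65 4090] [0.4974 0.1442]
```

View pics/w21.png

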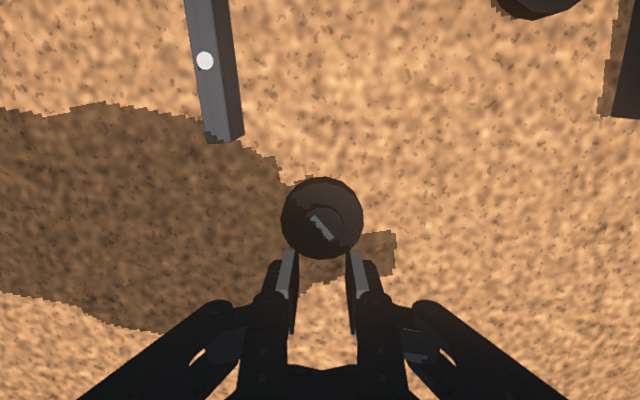

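>>> arm_command:
  moves:
    - {"dx": 1.4, "dy": 9, "dz": 0, "twist": 0, "claw": 24}
    - {"dx": 3.2, "dy": 20, "dz": 0, "twist": 0, "claw": 24}
    - {"dx": 5, "dy": 31, "dz": 0, "twist": 0, "claw": 24}
    - {"dx": 6.8, "dy": 42, "dz": 0, "twist": 0, "claw": 24}
    - {"dx": 8.6, "dy": 53, "dz": 0, "twist": 0, "claw": 24}
    - {"dx": 10.4, "dy": 64, "dz": 0, "twist": 0, "claw": 24}
    - {"dx": 12.2, "dy": 75, "dz": 0, "twist": 0, "claw": 24}
    - {"dx": 13.6, "dy": 84, "dz": 0, "twist": 0, "claw": 24}
    - {"dx": 14.7, "dy": 91, "dz": 0, "twist": 0, "claw": 24}
    - {"dx": 15.5, "dy": 96, "dz": 0, "twist": 0, "claw": 24}
    - {"dx": 15.5, "dy": 96, "dz": 0, "twist": 0, "claw": 24}
    - {"dx": 13.5, "dy": 84, "dz": 0, "twist": 0, "claw": 24}

```text
t: 33.78
tool_pos: [0.5056, 0.2002, -0.0326]
tool_rot: [0.123, 1.567, -0.123]
force: [0.5, -1.5, -0.1]
width: 0.0241
```

>>> arm_command:
  moves:
    - {"dx": -3, "dy": -16, "dz": 0, "twist": 0, "claw": 24}
    - {"dx": -3, "dy": -20, "dz": 15, "twist": 0, "claw": 24}
    - {"dx": -3, "dy": -22, "dz": 60, "twist": 0, "claw": 24}
    - {"dx": -3, "dy": -45, "dz": 110, "twist": 0, "claw": 24}
    - {"dx": -3, "dy": -85, "dz": 150, "twist": 0, "claw": 24}
    - {"dx": -3, "dy": -125, "dz": 180, "twist": 0, "claw": 24}
    - {"dx": -3, "dy": -125, "dz": 180, "twist": 0, "claw": 24}
    - {"dx": -3, "dy": -125, "dz": 180, "twist": 0, "claw": 24}

```text
t: 34.78
tool_pos: [0.5026, 0.0757, 0.1478]
tool_rot: [0.125, 1.567, -0.124]
force: [-0.0, 0.2, 0.2]
width: 0.0239
```

```bash

python3 - <<'E'
from h import *
c,im=look(22)
for n in('side','top'): cv2.imwrite(f'pics/{n}9.png',vision.read_camera(n))
hs=cv2.cvtColor(im,cv2.COLOR_BGR2HSV);m=((hs[...,1]<95)&(hs[...,2]<110)).astype(np.uint8)
k,l,st,ce=cv2.connectedComponentsWithStats(m)
C=np.array([.5565,.237]);a=np.radians(-6);R=np.array([[np.cos(a),np.sin(a)],[-np.sin(a),np.cos(a)]])
for i in range(1,k):
    if 500<st[i][4]<5000:
        p=plane('wrist',ce[i],.0085,c)[0,:2];print(ce[i].round(0),st[i],p.round(4),'bay',(R@(p-C)).round(4))
E
```

```text
34.775 [0.5026 0.0757 0.1478] 0.0239 [-0.01  0.24  0.23]
[256.  34.] [ 245    0   23   71 1019] [0.4645 0.2197] bay [-0.0897 -0.0268]
[303.  10.] [282   0  44  25 849] [0.5106 0.2322] bay [-0.0452 -0.0096]
[456.  29.] [ 445    0   23   61 1087] [0.6461 0.1965] bay [ 0.0934 -0.0309]
[ 33. 285.] [  0 231  53 128 899] [ 0.1319 -0.0015] bay [-0.3974 -0.2816]
```

View pics/w22.png

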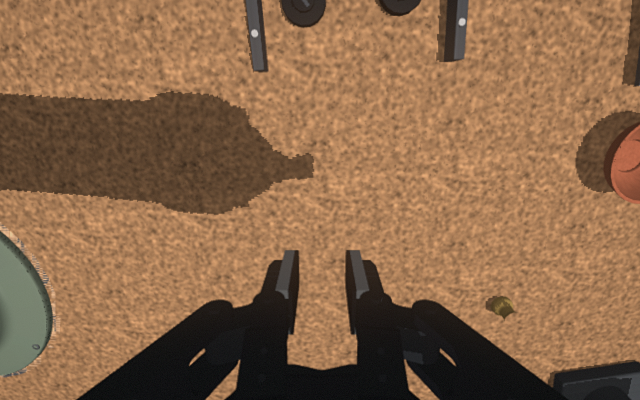

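View pics/side9.png

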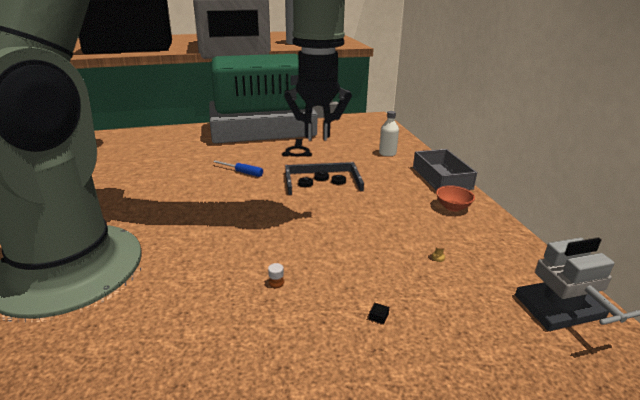

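View pics/top9.png

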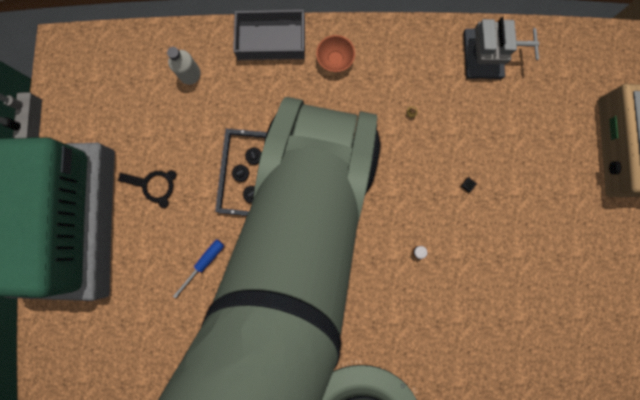

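All three blocks show inside the U in the side view, at about (306,182), (321,176) and (339,180). The pad, jar and cup look unmoved. I'll check this numerically before handing in.

```bash
python3 - <<'E'
from h import *
a=cv2.imread('pics/side0.png').astype(int);b=cv2.imread('pics/side9.png')
for n,(x0,y0,x1,y1) in dict(pad=(360,295,398,330),jar=(262,258,290,292),cup=(428,242,450,266),driver=(208,156,268,180),ring=(280,135,314,159)).items():
    print(n,np.abs(a[y0:y1,x0:x1]-b[y0:y1,x0:x1]).mean().round(2))
C=np.array([.5565,.237]);t=np.radians(-6);R=np.array([[np.cos(t),np.sin(t)],[-np.sin(t),np.cos(t)]])
m=(b.max(2)<55).astype(np.uint8)
sub=np.zeros_like(m);sub[170:190,294:352]=m[170:190,294:352]
k,l,st,ce=cv2.connectedComponentsWithStats(sub)
for i in range(1,k):
    if st[i][4]>20:p=plane('side',ce[i],.0065)[0,:2];print(ce[i].round(1),st[i],'bay',(R@(p-C)).round(4))
E
```

```text
pad 8.03
jar 4.42
cup 4.3
driver 4.34
ring 5.11
[319.1 173.2] [294 170  58  11 238] bay [-0.003   0.0407]
[338.1 179.5] [331 175  15  10 113] bay [ 0.0414 -0.002 ]
[305.2 182.1] [298 178  15   9 117] bay [-0.0453 -0.0076]
```

```bash
python3 - <<'E'
from h import *
for n,box in(('side',(360,295,398,330)),('top',(455,172,482,198))):
    x0,y0,x1,y1=box
    for f in('0','9'):
        im=cv2.imread(f'pics/{n}{f}.png')[y0:y1,x0:x1];ys,xs=np.nonzero(im.max(2)<55);print(n,f,xs.mean()+x0,ys.mean()+y0,len(xs))
env.sign_off()
E
```

```text
side 0 380.2656716417911 311.64179104477614 335
side 9 378.46127946127945 313.24915824915826 297
top 0 467.8305084745763 184.8728813559322 118
top 9 467.8818181818182 185.01818181818183 110
the job is handed in; nothing more can be done
```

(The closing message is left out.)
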